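# Ring for a colleague and show which stamp goes where

### The job

Ring for a colleague by pressing the button of the desk bell right down and letting it come up again. Then show what to do: with the fingertips straight down, point at the top of the tallest of the three stamps, just above it without touching, for two seconds; then point in the same way at the middle of the small square stamp box printed on the form, and finish while still pointing there. Touch nothing but the bell, do not shift it about or lift it, and disturb nothing else.

Things in the scene. Friction and masses are not known exactly. Their poses are not given: they have to be found in the camera images.
- bell: Desk call bell: black round foot 84 mm across, steel dome 74 mm across, 64 mm high in all with the button up; weighs about 0.4 kg and stands loose on the desk. Origin at the centre of its underside, z up.
- bell_top (a point): Centre of the top of the bell's round steel push button (22 mm across, 14 mm proud of the dome, on the bell's axis), 64 mm above the desk when up; it moves down with the button.
- bell_button (a joint): Travel of the bell's push button in m: 0 up, 0.006 right down. A spring brings it back: about 1 N to start it, 4 N right down.
- tray: Fixed grey plastic stamp tray, 230 mm (its x) by 86 mm (its y), floor 6 mm and rim 14 mm above the desk. Origin at the centre of its underside. The three stamps stand in a row along its x, 72 mm apart.
- stamp_tall_top (a point): Centre of the top of the tallest stamp: 110 mm tall, stands upright and loose on the tray floor, so its top is 116 mm above the desk. All three stamps are alike but for height: a wooden 40 mm square foot with a rubber sole and a turned wooden handle with a 28 mm wide head. It may stand in any of the three places.
- stamp_tall: The tallest stamp, origin at the centre of its underside, z up; 0.1 kg.
- stamp_middle: The middle stamp, 82 mm tall, otherwise like the tallest. Origin at the centre of its underside. To be left alone.
- stamp_short: The shortest stamp, 58 mm tall, otherwise like the tallest. Origin at the centre of its underside. To be left alone.
- clipboard: Fixed dark wooden clipboard, 230 mm (its x) by 160 mm (its y), 4 mm thick, with a white form on it (surface 5 mm above the desk) and a steel clip, 18 mm high, at its +x end. Origin at the centre of its underside. The form has ruled lines and oblong boxes, and one square box near the corner at -x, -y.
- square_box (a point): Middle of the small square stamp box (40 mm by 40 mm, black outline) on the form, at the paper's surface, 5 mm above the desk; at x -68 mm, y -43 mm in the clipboard's frame. z up.
- mug: White mug, 80 mm across and 92 mm tall, at the far side of the desk; bystander. Origin at the centre of its underside.
- stapler: Grey and black stapler, 140 by 36 by 56 mm, at the far side of the desk; bystander. Origin at the centre of its underside.
- tape_roll: Flat clear roll of tape, 90 mm across and 24 mm high, at the far side of the desk; bystander. Origin at the centre of its underside.

How it is judged:
On the way, in this order (a step that is already met when the one before it is completed fails the run):
1. the bell's button is pressed right down (value of joint bell_button above 0.0048 m), for 0.02 s.
2. the button is let up again (value of joint bell_button below 0.001 m and contact force between the fingers and bell below 0.1 N), for 0.1 s.
3. the fingertips dwell just above the tallest stamp (horizontal distance between the grasp point and stamp_tall_top below 0.025 m and z of the grasp point in the frame of stamp_tall_top between 0.008 and 0.085 m), for 1.5 s.
4. the fingertips dwell just above the square stamp box (horizontal distance between the grasp point and square_box below 0.025 m and z of the grasp point in the frame of square_box between 0.008 and 0.085 m), for 0.5 s.
At the end, for the whole second after the job is handed in: The grasp point is held within 25 mm of the middle of the square box seen from above, 8 to 85 mm over the paper, touching nothing. Bell button up; bell moved under 15 mm, stamps upright and moved under 6 mm, mug, stapler and tape moved under 15 mm (all of step 4 and value of joint bell_button below 0.001 m and linear speed of bell below 0.02 m/s and angle between each of stamp_short, stamp_middle, stamp_tall's own z axis and vertical below 0.05 rad and distance of each of stamp_short, stamp_middle, stamp_tall from where it was at the start of the episode below 0.006 m and distance of each of mug, stapler, tape_roll, bell from where it was at the start of the episode below 0.015 m).
It fails at once if a stamp is touched or shifted (contact force between any of the fingers, the arm and stamp_short above 0.3 N or distance of any of stamp_short, stamp_middle, stamp_tall from where it was at the start of the episode above 0.006 m or contact force between any of the fingers, the arm and stamp_middle above 0.3 N or contact force between any of the fingers, the arm and stamp_tall above 0.3 N).
It fails at once if the clipboard or the tray is touched (contact force between any of the fingers, the arm and clipboard above 0.3 N or contact force between any of the fingers, the arm and tray above 0.3 N).
It fails at once if the bell is lifted, tipped or pushed away (distance of bell from where it was at the start of the episode above 0.015 m or height (world z) of bell above 0.006 m or angle between bell's own z axis and vertical above 0.15 rad).
It fails at once if the mug, stapler or tape is touched or shifted (contact force between any of the fingers, the arm and mug above 0.3 N or distance of any of mug, stapler, tape_roll from where it was at the start of the episode above 0.015 m or contact force between any of the fingers, the arm and stapler above 0.3 N or contact force between any of the fingers, the arm and tape_roll above 0.3 N).
It also fails if it takes over 54 s, if anything falls off the work surface, if the arm or the gripper's body presses on something with over 40 N, if the wrist force passes 120 N, or if a joint passes its speed limit or range.

### The arm

A 6-joint arm with a two-finger parallel gripper is mounted at the origin on the work surface. World frame = base frame: x ahead of the robot, y to its left, z up, the work surface at z = 0. Lengths are in m, angles in rad, forces in N, time in s.
With the tool pointing down it reaches from about 0.3 to 0.775 m from the base axis. Payload 14.6 kg.
Tool frame: the origin (TCP) lies midway between the tips of the shut fingers; the grasp point (between the pads) lies 19 mm behind it (grasp_offset is the distance from the TCP to the grasp point, in m); z points along the fingers, y is the line along which they close (so a half turn about z gives the same grasp; the last joint's range is limited). The gripper opens to 94 mm and grips with 3 to 60 N. Pads are 16 mm wide; open, the fingers measure 119 mm over their backs; the gripper's body (75 mm by 177 mm) begins 78 mm behind the grasp point.
Start: joints at [-1.413, 0.3, 1.521, -0, 1.321, -0.067], TCP at [0.123, -0.536, 0.205] pointing down, gripper open.
Joint ranges: [-3.03, 3.03], [-0.79, 2.21], [0.23, 2.52], [-1.04, 4.18], [0, 3.07], [-2.55, 2.55]. Speed limits (rad/s): [2.22, 2.22, 2.57, 3.14, 3.14, 3.14].

### API

Orientations are given as [roll, pitch, yaw] about the fixed x, y, z axes, in that order (R = Rz(yaw) Ry(pitch) Rx(roll)).
In Python, from station import * gives the robot as it stands. The module is installed in compiled form; this text tells all that it offers.
- The arm moves only by the tool send_rows, never from a script. Its argument "rows" is a list of rows, each an object of numbers: "dx", "dy", "dz": the shift along the tool's x, y, z in mm; "roll": the turn about the tool's z in degrees; "jaw": the closure, from -1 (fully open) to 1 (shut). In form: [{"dx": .., "dy": .., "dz": .., "roll": .., "jaw": ..}, ...]. A call has 1 to 12 rows; each row shifts and turns the commanded pose from where the row before left it, along the tool's axes as they then stand; what a row does not reach is not made up. A row lasts 1/12 s, in which the tool goes at most 41.7 mm and 7.16 degrees, less where a joint would pass 70% of its speed; a pose out of reach is approached as far as the arm can. A call is refused whole if a number of a shift passes 41.7 or a number of a turn 7.16, either way. A call with a gripper value outside its range is refused whole. The fingers move at their own pace and stop on an object; "force" is the grip in N (left out, the last holds). Time passes only in rows, so rows that do not move let the fingers close. It gives the time, the measured TCP pose, the force, the opening and the grip force at its end, in the units of the state.
- get_obs(): the state, without advancing time (a new reading comes with each control period).
- camera(name): name is "scene" or "side" or "wrist"; returns a dict with "frame" (384x512x3 uint8, red, green, blue), "z_map" (384x512 float32, m along the optical axis (not along the pixel's ray), 0 where there is no reading), "camera_matrix" (3x3 intrinsics, pixels), "rvec" (rotation vector, rad) and "tvec" (3), from world to camera coordinates, as OpenCV has them. Camera axes: x right, y down, z forward; pixel columns grow to the right and rows downward; lengths in m; the calibration is good to about 2 mm. A picture is of the moment at which its call begins.
- hand_in(): hands the job in; it is judged then, once.
The state is a dict: "time_s": time; "qpos": joint angles; "joint_vel": joint speeds; "tau": joint torques, N m; "ee_pos": TCP position; "eef_rot": TCP orientation; "force": force on the tool from outside, world axes, zero at the start; "moment": the same for the moment, N m; "grip_width": finger opening in m; "grip_force": force on a finger pad.
Only numpy, scipy, OpenCV 4.12 (cv2) and the standard library are available. Lean on these libraries where they do the work, as an engineer would, in place of code of your own. Each camera call takes 0.05 s, during which the arm holds its last target. There are 200 camera calls.

## Working session

There is one attempt and no reset: what is moved stays moved. The work goes in short steps, Python scripts to look and compute and a tool call to move; the robot and the scene stay as the last step left them, time stands still between calls to the robot, and variables do not carry over. Pictures are saved under pics/ and viewed, at most 10 in all, crops included, and the job is handed in when it is done.

Besides the shell and the picture viewer there is one more tool, called as name(argument=value, ...) on one line, values as JSON. send_rows: Moves the arm, as the interface text tells. Its arguments: {"type":"object","properties":{"rows":{"type":"array"},"force":{"type":"number"}},"required":["rows"]}

```bash
mkdir -p pics
cat > h.py <<'E'
from station import *
import numpy as np, cv2
def shot(n):
    c=camera(n); np.savez(f'{n}.npz',**c); return c
def world(c,u,v,z=None):
    K=c['camera_matrix'];R=cv2.Rodrigues(np.array(c['rvec'],float))[0];t=np.array(c['tvec'],float).ravel()
    r=np.linalg.inv(K)@[u,v,1]
    o=-R.T@t; d=R.T@r
    if z is not None: return o+d*(z-o[2])/d[2]
    return o+d*float(c['z_map'][int(round(v)),int(round(u))])
E
python3 - <<'E'
from h import *
for n in('scene','side'):
    c=shot(n); cv2.imwrite(f'pics/{n}.png',cv2.resize(c['frame'][:,:,::-1],(800,600)))
o=get_obs();print(o)
E
```

```text
{'time_s': 0.1, 'qpos': array([-1.41263149e+00,  3.00442040e-01,  1.52156573e+00,  8.87578112e-06,
        1.32069466e+00, -6.65922071e-02]), 'joint_vel': array([-0.00062923, -0.00114907, -0.00289232, -0.00060226, -0.00114688,
       -0.00201244]), 'tau': array([ 1.80300194e-03, -5.32644260e+01, -3.53283119e+01,  7.09948875e-02,
        2.34957493e-02, -6.09107133e-05]), 'ee_pos': array([ 0.12254163, -0.53591371,  0.20490877]), 'eef_rot': array([-3.14048591e+00, -8.24259553e-05,  2.24754796e-01]), 'force': array([-0.724165  ,  0.01098656,  0.67372669]), 'moment': array([ 0.04322772,  0.04028213, -0.06940439]), 'grip_force': 0.0, 'grip_width': 0.0941416155115505}
```

View pics/scene.png

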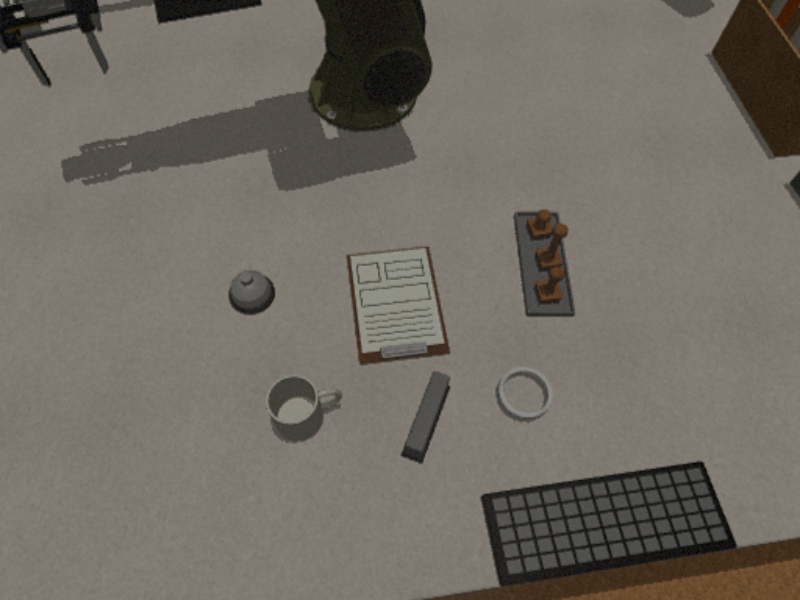

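View pics/side.png

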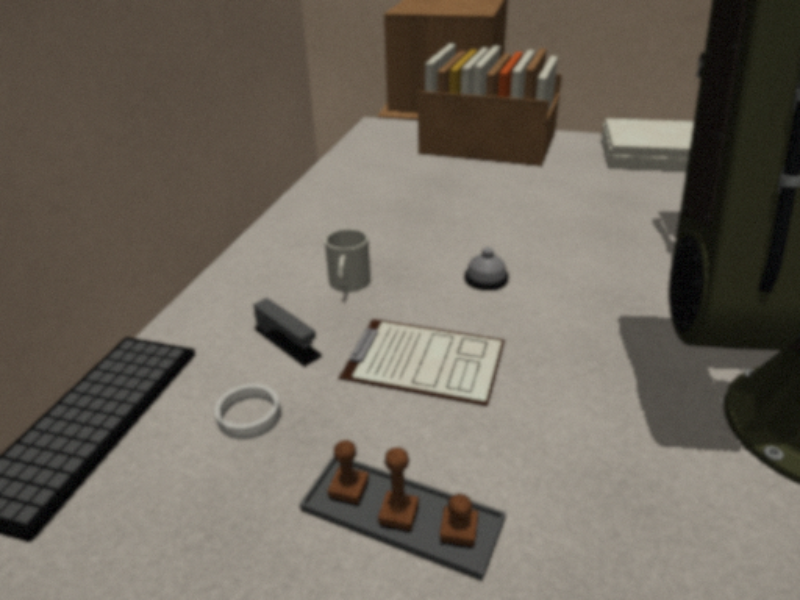

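The scene picture (800x600) shows the bell button at about (247,279), the tallest stamp's head in the middle place at (560,231), and the square box at (368,273). In the side picture these are at about (487,252), (397,456) and (472,347).

Run:
```python
from h import *
P={'bell':(.064,(247,278),(487,250)),'stamp':(.112,(560,231),(397,456)),'box':(.005,(368,273),(472,347)),'base':(0.,(0,0),(0,0))}
for k,(z,a,b) in list(P.items())[:3]:
    for n,p in(('scene',a),('side',b)):
        c=np.load(n+'.npz'); u,v=p[0]*.64,p[1]*.64
        print(k,n,'plane',world(c,u,v,z).round(4),'depth',world(c,u,v).round(4))
# dense centroids from depth
for n in('scene','side'):
    c=np.load(n+'.npz');Z=c['z_map'];v,u=np.nonzero(Z>0)
    R=cv2.Rodrigues(c['rvec'].astype(float))[0]
    X=(np.linalg.inv(c['camera_matrix'])@np.stack([u,v,np.ones_like(u)]))*Z[v,u]
    W=(R.T@(X-c['tvec'].reshape(3,1))).T
    for k,z0,xy in(('bell',.056,world(c,*[q*.64 for q in P['bell'][1 if n=='scene' else 2]],.064)),('stamp',.1,world(c,*[q*.64 for q in P['stamp'][1 if n=='scene' else 2]],.112))):
        m=(np.hypot(W[:,0]-xy[0],W[:,1]-xy[1])<.035)&(W[:,2]>z0)
        print(n,k,m.sum(),W[m].mean(0).round(4) if m.any() else '',W[m].max(0).round(4) if m.any() else '')
```

```text
bell scene plane [ 0.5101 -0.2637  0.064 ] depth [ 0.5068 -0.2646  0.0589]
bell side plane [ 0.5061 -0.2685  0.064 ] depth [ 0.5055 -0.2643  0.0664]
stamp scene plane [0.521  0.2883 0.112 ] depth [0.523 0.287 0.115]
stamp side plane [0.5139 0.2883 0.112 ] depth [0.5124 0.2932 0.1176]
box scene plane [ 0.4926 -0.0489  0.005 ] depth [ 0.4933 -0.049   0.0062]
box side plane [ 0.4912 -0.0538  0.005 ] depth [ 0.4909 -0.0523  0.0062]
scene bell 49 [ 0.5071 -0.2675  0.0623] [ 0.5169 -0.257   0.0666]
scene stamp 81 [0.5198 0.2869 0.1116] [0.53   0.3012 0.121 ]
side bell 46 [ 0.5061 -0.2659  0.0633] [ 0.5168 -0.2567  0.0671]
side stamp 210 [0.5141 0.2928 0.1126] [0.528  0.3019 0.1185]
```

send_rows(rows=[{"dx": 18, "dy": -7.4, "jaw": 1}, {"dx": 18, "dy": -7.4, "jaw": 1}, {"dx": 18, "dy": -7.4, "jaw": 1}, {"dx": 18, "dy": -7.4, "jaw": 1}, {"dx": 18, "dy": -7.4, "jaw": 1}, {"dx": 18, "dy": -7.4, "jaw": 1}, {"dx": 18, "dy": -7.4, "jaw": 1}, {"dx": 18, "dy": -7.4, "jaw": 1}, {"dx": 18, "dy": -7.4, "jaw": 1}, {"dx": 18, "dy": -7.4, "jaw": 1}, {"dx": 18, "dy": -7.4, "jaw": 1}, {"dx": 18, "dy": -7.4, "jaw": 1}], force=10)

```text
invalid input at $.rows[0]: expected keys dx, dy, dz, roll, jaw
```

send_rows(rows=[{"dx": 18, "dy": -7.4, "jaw": 1}, {"dx": 18, "dy": -7.4, "jaw": 1}, {"dx": 18, "dy": -7.4, "jaw": 1}, {"dx": 18, "dy": -7.4, "jaw": 1}, {"dx": 18, "dy": -7.4, "jaw": 1}, {"dx": 18, "dy": -7.4, "jaw": 1}, {"dx": 18, "dy": -7.4, "jaw": 1}, {"dx": 18, "dy": -7.4, "jaw": 1}, {"dx": 18, "dy": -7.4, "jaw": 1}, {"dx": 18, "dy": -7.4, "jaw": 1}, {"dx": 20, "dy": -7.4, "jaw": 1}, {"dz": 0, "jaw": 1}])

```text
invalid input at $.rows[0]: expected keys dx, dy, dz, roll, jaw
```

send_rows(rows=[{"dx": 36, "dy": -14.8, "dz": 0, "roll": 0, "jaw": 1}, {"dx": 36, "dy": -14.8, "dz": 0, "roll": 0, "jaw": 1}, {"dx": 36, "dy": -14.8, "dz": 0, "roll": 0, "jaw": 1}, {"dx": 36, "dy": -14.8, "dz": 0, "roll": 0, "jaw": 1}, {"dx": 36, "dy": -14.8, "dz": 0, "roll": 0, "jaw": 1}, {"dx": 36, "dy": -14.8, "dz": 0, "roll": 0, "jaw": 1}, {"dx": 36, "dy": -14.8, "dz": 0, "roll": 0, "jaw": 1}, {"dx": 36, "dy": -14.8, "dz": 0, "roll": 0, "jaw": 1}, {"dx": 36, "dy": -14.8, "dz": 0, "roll": 0, "jaw": 1}, {"dx": 36, "dy": -14.8, "dz": 0, "roll": 0, "jaw": 1}, {"dx": 36, "dy": -14.8, "dz": 0, "roll": 0, "jaw": 1}, {"dx": 36, "dy": -14.8, "dz": 0, "roll": 0, "jaw": 1}], force=10)

```text
time_s: 1.1
ee_pos: [0.5054, -0.2652, 0.2052]
eef_rot: [-3.141, 0.0, 0.225]
force: [-0.7, -1.4, -0.8]
grip_width: 0.0174
grip_force: 0.0
```

send_rows(rows=[{"dx": 0, "dy": 0, "dz": 25, "roll": 0, "jaw": 1}, {"dx": 0, "dy": 0, "dz": 25, "roll": 0, "jaw": 1}, {"dx": 0, "dy": 0, "dz": 25, "roll": 0, "jaw": 1}, {"dx": 0, "dy": 0, "dz": 15, "roll": 0, "jaw": 1}, {"dx": 0, "dy": 0, "dz": 0, "roll": 0, "jaw": 1}, {"dx": 0, "dy": 0, "dz": 0, "roll": 0, "jaw": 1}, {"dx": 0, "dy": 0, "dz": 0, "roll": 0, "jaw": 1}])

```text
time_s: 1.68
ee_pos: [0.5046, -0.267, 0.1166]
eef_rot: [3.141, -0.001, 0.225]
force: [0.3, -0.4, -0.4]
grip_width: 0.0003
grip_force: 0.0
```

Run:
```python
from h import *
o=get_obs()
for k in('time_s','ee_pos','eef_rot','force','grip_width'):print(k,o[k])
c=shot('scene');a=c['frame'][130:230,110:243,::-1]
d=shot('side');b=d['frame'][110:210,250:383,::-1]
cv2.imwrite('pics/b.png',np.hstack([cv2.resize(x,None,fx=3,fy=3) for x in(a,b)]))
```

```text
time_s 1.6833
ee_pos [ 0.50455665 -0.26704957  0.11664223]
eef_rot [ 3.14059582e+00 -1.02565512e-03  2.24698163e-01]
force [ 0.26792216 -0.43636507 -0.39344688]
grip_width 0.00032856071916698707
```

View pics/b.png

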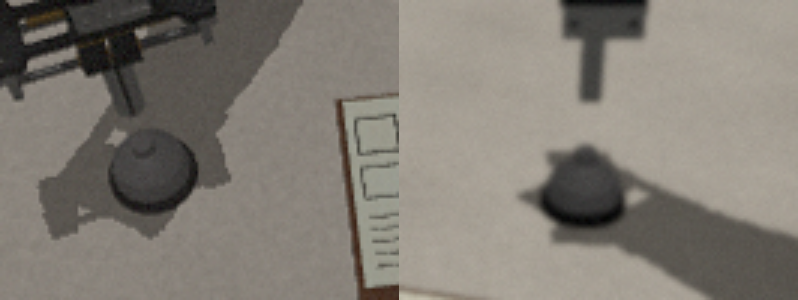

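The shut fingers hang just over the bell button: button at about (145,145) in the left crop and (587,152) in the right, fingertip above it. The estimate holds to a few mm, so I lower.

send_rows(rows=[{"dx": 2.5, "dy": 0, "dz": 15, "roll": 0, "jaw": 1}, {"dx": 0, "dy": 0, "dz": 15, "roll": 0, "jaw": 1}, {"dx": 0, "dy": 0, "dz": 10, "roll": 0, "jaw": 1}, {"dx": 0, "dy": 0, "dz": 7, "roll": 0, "jaw": 1}, {"dx": 0, "dy": 0, "dz": 0, "roll": 0, "jaw": 1}, {"dx": 0, "dy": 0, "dz": 0, "roll": 0, "jaw": 1}, {"dx": 0, "dy": 0, "dz": 0, "roll": 0, "jaw": 1}])

```text
time_s: 2.37
ee_pos: [0.507, -0.2664, 0.0693]
eef_rot: [3.141, -0.001, 0.225]
force: [-0.1, 0.2, 0.6]
grip_width: 0.0007
grip_force: 0.0
```

send_rows(rows=[{"dx": 0, "dy": 0, "dz": 3, "roll": 0, "jaw": 1}, {"dx": 0, "dy": 0, "dz": 3, "roll": 0, "jaw": 1}, {"dx": 0, "dy": 0, "dz": 2, "roll": 0, "jaw": 1}, {"dx": 0, "dy": 0, "dz": 1, "roll": 0, "jaw": 1}, {"dx": 0, "dy": 0, "dz": 0, "roll": 0, "jaw": 1}, {"dx": 0, "dy": 0, "dz": 0, "roll": 0, "jaw": 1}, {"dx": 0, "dy": 0, "dz": 0, "roll": 0, "jaw": 1}])

```text
time_s: 2.95
ee_pos: [0.5068, -0.2663, 0.0598]
eef_rot: [3.141, -0.001, 0.225]
force: [1.6, -0.8, 3.5]
grip_width: 0.0005
grip_force: 1.6
```

send_rows(rows=[{"dx": 0, "dy": 0, "dz": 1, "roll": 0, "jaw": 1}, {"dx": 0, "dy": 0, "dz": 1, "roll": 0, "jaw": 1}, {"dx": 0, "dy": 0, "dz": 0, "roll": 0, "jaw": 1}, {"dx": 0, "dy": 0, "dz": 0, "roll": 0, "jaw": 1}, {"dx": 0, "dy": 0, "dz": 0, "roll": 0, "jaw": 1}])

```text
time_s: 3.37
ee_pos: [0.5069, -0.2663, 0.0581]
eef_rot: [3.141, -0.001, 0.225]
force: [-0.5, -0.2, 10.0]
grip_width: 0.0002
grip_force: 4.8
```

send_rows(rows=[{"dx": 0, "dy": 0, "dz": 1, "roll": 0, "jaw": 1}, {"dx": 0, "dy": 0, "dz": 0, "roll": 0, "jaw": 1}, {"dx": 0, "dy": 0, "dz": 0, "roll": 0, "jaw": 1}, {"dx": 0, "dy": 0, "dz": 0, "roll": 0, "jaw": 1}])

```text
time_s: 3.7
ee_pos: [0.507, -0.2664, 0.0579]
eef_rot: [3.141, -0.001, 0.225]
force: [-2.6, 1.8, 17.1]
grip_width: 0.0004
grip_force: 9.0
```

send_rows(rows=[{"dx": 0, "dy": 0, "dz": -4, "roll": 0, "jaw": 1}, {"dx": 0, "dy": 0, "dz": -6, "roll": 0, "jaw": 1}, {"dx": 0, "dy": 0, "dz": -10, "roll": 0, "jaw": 1}, {"dx": 0, "dy": 0, "dz": -15, "roll": 0, "jaw": 1}, {"dx": 0, "dy": 0, "dz": -25, "roll": 0, "jaw": 1}, {"dx": 0, "dy": 0, "dz": -25, "roll": 0, "jaw": 1}, {"dx": 0, "dy": 0, "dz": -25, "roll": 0, "jaw": 1}, {"dx": 0, "dy": 0, "dz": -25, "roll": 0, "jaw": 1}, {"dx": 0, "dy": 0, "dz": 0, "roll": 0, "jaw": 1}, {"dx": 0, "dy": 0, "dz": 0, "roll": 0, "jaw": 1}])

```text
time_s: 4.53
ee_pos: [0.5067, -0.2662, 0.1926]
eef_rot: [3.141, -0.001, 0.225]
force: [0.1, 0.3, -0.8]
grip_width: 0.0008
grip_force: 0.0
```

send_rows(rows=[{"dx": 6, "dy": -24, "dz": 0, "roll": 0, "jaw": 1}, {"dx": 6, "dy": -24, "dz": 0, "roll": 0, "jaw": 1}, {"dx": 6, "dy": -24, "dz": 0, "roll": 0, "jaw": 1}, {"dx": 6, "dy": -24, "dz": 0, "roll": 0, "jaw": 1}, {"dx": 6, "dy": -24, "dz": 0, "roll": 0, "jaw": 1}, {"dx": 6, "dy": -24, "dz": 0, "roll": 0, "jaw": 1}, {"dx": 6, "dy": -24, "dz": 0, "roll": 0, "jaw": 1}, {"dx": 6, "dy": -24, "dz": 0, "roll": 0, "jaw": 1}, {"dx": 6, "dy": -24, "dz": 0, "roll": 0, "jaw": 1}, {"dx": 6, "dy": -24, "dz": 0, "roll": 0, "jaw": 1}, {"dx": 6, "dy": -24, "dz": 0, "roll": 0, "jaw": 1}])

```text
time_s: 5.45
ee_pos: [0.5112, 0.0071, 0.1902]
eef_rot: [-3.141, 0.003, 0.225]
force: [-0.1, 0.3, -0.1]
grip_width: 0.0006
grip_force: 0.0
```

send_rows(rows=[{"dx": 6, "dy": -24, "dz": 0, "roll": 0, "jaw": 1}, {"dx": 6, "dy": -24, "dz": 0, "roll": 0, "jaw": 1}, {"dx": 6, "dy": -24, "dz": 0, "roll": 0, "jaw": 1}, {"dx": 6, "dy": -24, "dz": 0, "roll": 0, "jaw": 1}, {"dx": 6, "dy": -24, "dz": 0, "roll": 0, "jaw": 1}, {"dx": 6, "dy": -24, "dz": 0, "roll": 0, "jaw": 1}, {"dx": 6, "dy": -24, "dz": 0, "roll": 0, "jaw": 1}, {"dx": 6, "dy": -24, "dz": 0, "roll": 0, "jaw": 1}, {"dx": 6, "dy": -24, "dz": 0, "roll": 0, "jaw": 1}, {"dx": 6, "dy": -24, "dz": 0, "roll": 0, "jaw": 1}, {"dx": 6, "dy": -24, "dz": 0, "roll": 0, "jaw": 1}, {"dx": 0, "dy": 0, "dz": 0, "roll": 0, "jaw": 1}])

```text
time_s: 6.45
ee_pos: [0.5164, 0.281, 0.1897]
eef_rot: [-3.142, 0.003, 0.228]
force: [-0.3, 0.0, -0.6]
grip_width: 0.0008
grip_force: 0.0
```

Run:
```python
from h import *
o=get_obs()
for k in('time_s','ee_pos','eef_rot','force','grip_width'):print(k,o[k])
c=shot('scene');a=c['frame'][100:220,290:420,::-1]
d=shot('side');b=d['frame'][200:370,180:364,::-1]
e=shot('wrist')['frame'][:,:,::-1]
cv2.imwrite('pics/s.png',np.hstack([cv2.resize(x,(266,250)) for x in(a,b,e)]))
```

```text
time_s 6.45
ee_pos [0.51640798 0.28104621 0.18966724]
eef_rot [-3.14157164e+00  2.83800456e-03  2.27520538e-01]
force [-0.28311716  0.02011266 -0.6112292 ]
grip_width 0.0007621122793484186
```

View pics/s.png

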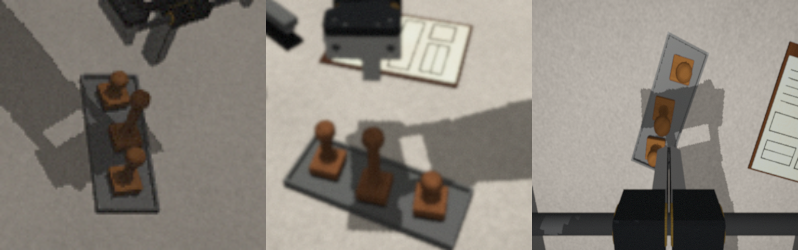

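The finger is above the middle-place stamp: tip at (372,78) and head at (372,135) in the side crop, and the wrist view agrees. I lower to about 30 mm above it.

send_rows(rows=[{"dx": 2, "dy": -9, "dz": 0, "roll": 0, "jaw": 1}, {"dx": 0, "dy": 0, "dz": 12, "roll": 0, "jaw": 1}, {"dx": 0, "dy": 0, "dz": 12, "roll": 0, "jaw": 1}, {"dx": 0, "dy": 0, "dz": 12, "roll": 0, "jaw": 1}, {"dx": 0, "dy": 0, "dz": 7, "roll": 0, "jaw": 1}, {"dx": 0, "dy": 0, "dz": 0, "roll": 0, "jaw": 1}, {"dx": 0, "dy": 0, "dz": 0, "roll": 0, "jaw": 1}, {"dx": 0, "dy": 0, "dz": 0, "roll": 0, "jaw": 1}])

```text
time_s: 7.27
ee_pos: [0.5177, 0.2872, 0.1489]
eef_rot: [-3.141, -0.001, 0.225]
force: [0.1, -0.8, 0.1]
grip_width: 0.0005
grip_force: 0.0
```

Run:
```python
from h import *
c=shot('scene');a=c['frame'][100:220,290:420,::-1]
d=shot('side');b=d['frame'][200:370,180:364,::-1]
cv2.imwrite('pics/s2.png',np.hstack([cv2.resize(x,(400,375)) for x in(a,b)]))
```

```text
(no output)
```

View pics/s2.png

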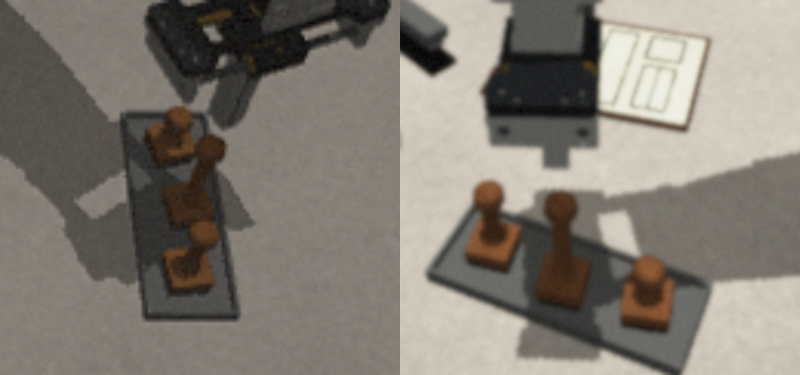

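The finger hangs directly over the tall stamp with a gap of about 30 mm: tip at (555,165) and head at (560,205) in the side crop. Now I dwell, then go on to the box.

send_rows(rows=[{"dx": 0, "dy": 0, "dz": 0, "roll": 0, "jaw": 1}, {"dx": 0, "dy": 0, "dz": 0, "roll": 0, "jaw": 1}, {"dx": 0, "dy": 0, "dz": 0, "roll": 0, "jaw": 1}, {"dx": 0, "dy": 0, "dz": 0, "roll": 0, "jaw": 1}, {"dx": 0, "dy": 0, "dz": 0, "roll": 0, "jaw": 1}, {"dx": 0, "dy": 0, "dz": 0, "roll": 0, "jaw": 1}, {"dx": 0, "dy": 0, "dz": 0, "roll": 0, "jaw": 1}, {"dx": 0, "dy": 0, "dz": 0, "roll": 0, "jaw": 1}, {"dx": 0, "dy": 0, "dz": 0, "roll": 0, "jaw": 1}, {"dx": 0, "dy": 0, "dz": 0, "roll": 0, "jaw": 1}, {"dx": 0, "dy": 0, "dz": 0, "roll": 0, "jaw": 1}, {"dx": 0, "dy": 0, "dz": 0, "roll": 0, "jaw": 1}])

```text
time_s: 8.37
ee_pos: [0.5175, 0.2872, 0.1484]
eef_rot: [3.142, -0.0, 0.225]
force: [-0.1, 0.2, 1.0]
grip_width: 0.0005
grip_force: 0.0
```

send_rows(rows=[{"dx": 0, "dy": 0, "dz": 0, "roll": 0, "jaw": 1}, {"dx": 0, "dy": 0, "dz": 0, "roll": 0, "jaw": 1}, {"dx": 0, "dy": 0, "dz": 0, "roll": 0, "jaw": 1}, {"dx": 0, "dy": 0, "dz": 0, "roll": 0, "jaw": 1}, {"dx": 0, "dy": 0, "dz": 0, "roll": 0, "jaw": 1}, {"dx": 0, "dy": 0, "dz": 0, "roll": 0, "jaw": 1}, {"dx": 0, "dy": 0, "dz": 0, "roll": 0, "jaw": 1}, {"dx": 0, "dy": 0, "dz": 0, "roll": 0, "jaw": 1}, {"dx": 0, "dy": 0, "dz": 0, "roll": 0, "jaw": 1}, {"dx": 0, "dy": 0, "dz": 0, "roll": 0, "jaw": 1}, {"dx": 0, "dy": 0, "dz": 0, "roll": 0, "jaw": 1}, {"dx": 0, "dy": 0, "dz": 0, "roll": 0, "jaw": 1}])

```text
time_s: 9.37
ee_pos: [0.5175, 0.2872, 0.1484]
eef_rot: [-3.142, 0.0, 0.225]
force: [0.7, 0.6, -0.2]
grip_width: 0.0005
grip_force: 0.0
```

send_rows(rows=[{"dx": 0, "dy": 0, "dz": 0, "roll": 0, "jaw": 1}, {"dx": 0, "dy": 0, "dz": 0, "roll": 0, "jaw": 1}, {"dx": 0, "dy": 0, "dz": 0, "roll": 0, "jaw": 1}, {"dx": 0, "dy": 0, "dz": 0, "roll": 0, "jaw": 1}, {"dx": 0, "dy": 0, "dz": -12, "roll": 0, "jaw": 1}, {"dx": 0, "dy": 0, "dz": -15, "roll": 0, "jaw": 1}, {"dx": 0, "dy": 0, "dz": -15, "roll": 0, "jaw": 1}, {"dx": 0, "dy": 0, "dz": 0, "roll": 0, "jaw": 1}])

```text
time_s: 10.03
ee_pos: [0.5185, 0.2877, 0.1943]
eef_rot: [-3.14, -0.005, 0.225]
force: [-0.9, 0.9, 0.4]
grip_width: 0.0006
grip_force: 0.0
```

send_rows(rows=[{"dx": -8.4, "dy": 27, "dz": 0, "roll": 0, "jaw": 1}, {"dx": -8.4, "dy": 27, "dz": 0, "roll": 0, "jaw": 1}, {"dx": -8.4, "dy": 27, "dz": 0, "roll": 0, "jaw": 1}, {"dx": -8.4, "dy": 27, "dz": 0, "roll": 0, "jaw": 1}, {"dx": -8.4, "dy": 27, "dz": 0, "roll": 0, "jaw": 1}, {"dx": -8.4, "dy": 27, "dz": 0, "roll": 0, "jaw": 1}, {"dx": -8.4, "dy": 27, "dz": 0, "roll": 0, "jaw": 1}, {"dx": -8.4, "dy": 27, "dz": 0, "roll": 0, "jaw": 1}, {"dx": -8.4, "dy": 27, "dz": 0, "roll": 0, "jaw": 1}, {"dx": -8.4, "dy": 27, "dz": 0, "roll": 0, "jaw": 1}, {"dx": -8.4, "dy": 27, "dz": 0, "roll": 0, "jaw": 1}, {"dx": -8.4, "dy": 27, "dz": 0, "roll": 0, "jaw": 1}])

```text
time_s: 11.03
ee_pos: [0.491, -0.0524, 0.1904]
eef_rot: [-3.142, -0.0, 0.225]
force: [0.1, 0.7, 0.3]
grip_width: 0.0004
grip_force: 0.0
```

send_rows(rows=[{"dx": 0, "dy": 0, "dz": 0, "roll": 0, "jaw": 1}, {"dx": 0, "dy": 0, "dz": 25, "roll": 0, "jaw": 1}, {"dx": 0, "dy": 0, "dz": 25, "roll": 0, "jaw": 1}, {"dx": 0, "dy": 0, "dz": 25, "roll": 0, "jaw": 1}, {"dx": 0, "dy": 0, "dz": 25, "roll": 0, "jaw": 1}, {"dx": 0, "dy": 0, "dz": 25, "roll": 0, "jaw": 1}, {"dx": 0, "dy": 0, "dz": 15, "roll": 0, "jaw": 1}, {"dx": 0, "dy": 0, "dz": 12, "roll": 0, "jaw": 1}, {"dx": 0, "dy": 0, "dz": 0, "roll": 0, "jaw": 1}, {"dx": 0, "dy": 0, "dz": 0, "roll": 0, "jaw": 1}, {"dx": 0, "dy": 0, "dz": 0, "roll": 0, "jaw": 1}, {"dx": 0, "dy": 0, "dz": 0, "roll": 0, "jaw": 1}])

```text
time_s: 12.03
ee_pos: [0.492, -0.0511, 0.0394]
eef_rot: [3.141, -0.001, 0.225]
force: [0.2, -0.5, 0.3]
grip_width: 0.0005
grip_force: 0.0
```

Run:
```python
from h import *
c=shot('scene');a=c['frame'][100:300,130:380,::-1]
d=shot('side');b=d['frame'][130:330,160:410,::-1]
cv2.imwrite('pics/x.png',np.hstack([cv2.resize(x,(400,320)) for x in(a,b)]))
```

```text
(no output)
```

View pics/x.png

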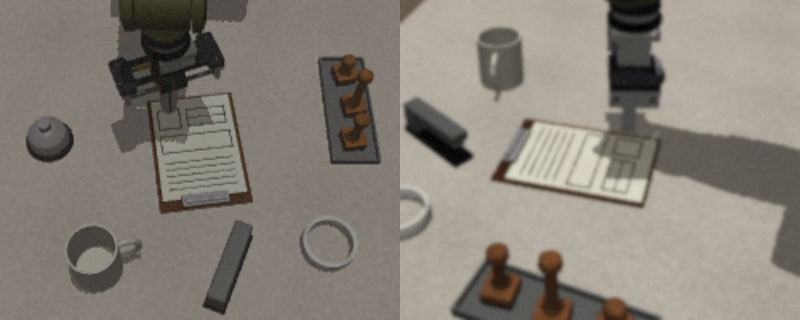

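The fingertip hangs about 34 mm above the square box: box at about (170,122) in the left crop and (628,148) in the right. All the other objects look unmoved. I dwell, then hand in.

send_rows(rows=[{"dx": 0, "dy": 0, "dz": 0, "roll": 0, "jaw": 1}, {"dx": 0, "dy": 0, "dz": 0, "roll": 0, "jaw": 1}, {"dx": 0, "dy": 0, "dz": 0, "roll": 0, "jaw": 1}, {"dx": 0, "dy": 0, "dz": 0, "roll": 0, "jaw": 1}, {"dx": 0, "dy": 0, "dz": 0, "roll": 0, "jaw": 1}, {"dx": 0, "dy": 0, "dz": 0, "roll": 0, "jaw": 1}, {"dx": 0, "dy": 0, "dz": 0, "roll": 0, "jaw": 1}, {"dx": 0, "dy": 0, "dz": 0, "roll": 0, "jaw": 1}, {"dx": 0, "dy": 0, "dz": 0, "roll": 0, "jaw": 1}, {"dx": 0, "dy": 0, "dz": 0, "roll": 0, "jaw": 1}, {"dx": 0, "dy": 0, "dz": 0, "roll": 0, "jaw": 1}, {"dx": 0, "dy": 0, "dz": 0, "roll": 0, "jaw": 1}])

```text
time_s: 13.13
ee_pos: [0.4915, -0.0511, 0.0385]
eef_rot: [3.142, -0.0, 0.225]
force: [0.1, -0.2, 0.6]
grip_width: 0.0002
grip_force: 0.0
```

send_rows(rows=[{"dx": 0, "dy": 0, "dz": 0, "roll": 0, "jaw": 1}, {"dx": 0, "dy": 0, "dz": 0, "roll": 0, "jaw": 1}, {"dx": 0, "dy": 0, "dz": 0, "roll": 0, "jaw": 1}, {"dx": 0, "dy": 0, "dz": 0, "roll": 0, "jaw": 1}, {"dx": 0, "dy": 0, "dz": 0, "roll": 0, "jaw": 1}, {"dx": 0, "dy": 0, "dz": 0, "roll": 0, "jaw": 1}, {"dx": 0, "dy": 0, "dz": 0, "roll": 0, "jaw": 1}, {"dx": 0, "dy": 0, "dz": 0, "roll": 0, "jaw": 1}, {"dx": 0, "dy": 0, "dz": 0, "roll": 0, "jaw": 1}, {"dx": 0, "dy": 0, "dz": 0, "roll": 0, "jaw": 1}, {"dx": 0, "dy": 0, "dz": 0, "roll": 0, "jaw": 1}, {"dx": 0, "dy": 0, "dz": 0, "roll": 0, "jaw": 1}])

```text
time_s: 14.13
ee_pos: [0.4914, -0.0511, 0.0384]
eef_rot: [-3.142, 0.0, 0.225]
force: [-0.3, 0.4, -0.2]
grip_width: 0.0007
grip_force: 0.0
```

```bash
python3 -c "
from station import *
print(hand_in())"
```

```text
the job is handed in; nothing more can be done
None
```

I pressed the bell right down and let it up, pointed at the tallest stamp for over two seconds, and handed in at about 14 s while still pointing at the square box; no verdict was shown.

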